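# Take a paint-film reading on the leaning board and hang the gauge on the charger

### The arm

A 7-joint arm with a two-finger parallel gripper is mounted at the origin on the work surface. World frame = base frame: x ahead of the robot, y to its left, z up, the work surface at z = 0. Lengths are in m, angles in rad, forces in N, time in s.
With the tool pointing down it reaches from about 0.4 to 0.85 m from the base axis. Payload 4.5 kg.
Tool frame: the origin (TCP) lies on the centre line of the jaws, within the pads' length; the fingertips stand 17 mm ahead of it and the grasp point (between the pads) lies 2 mm behind it (bot.tip_extent is the distance from the TCP to the fingertips, in m); z points along the fingers, y is the line along which they close (so a half turn about z gives the same grasp; the last joint's range is limited). The gripper opens to 85 mm and grips with 20 to 120 N. Pads are 22 mm wide; open, the fingers measure 114 mm over their backs; the gripper's body (76 mm by 85 mm) begins 54 mm behind the grasp point. The pads swing forward as they close: fully open they stand 13 mm farther back than shut.
Start: joints at [1.321, 0.689, -0.195, 1.565, 0.157, 0.902, -0.215], TCP at [0.175, -0.6, 0.248] pointing down, gripper open.
Joint ranges: [-3.01, 3.01], [-0.46, 2.08], [-1.47, 1.51], [0.13, 2.56], [-1, 4.14], [0.04, 2.09], [-2.66, 2.66]. Speed limits (rad/s): [2.57, 2.57, 3.14, 3.14, 3.14, 3.14, 3.14].

### API

Orientations are given as a rotation vector (axis times angle).
In Python, from plant import bot gives the robot as it stands. The module is installed in compiled form; this text tells all that it offers.
- The arm moves only by the shell command python3 -m crank 'ROWS' [FORCE]. ROWS is JSON, a list that holds one entry, the list of rows, each a list of 7 numbers: the turn, a rotation vector about the world's x, y, z in degrees, then the shift along the world's x, y, z in cm, then the opening in per cent of the stroke, from 0 (shut) to 100 (fully open). A call has 1 to 10 rows; each row shifts and turns the commanded pose from where the row before left it; what a row does not reach is not made up. A row lasts 1/12 s, in which the tool goes at most 41.7 mm and 7.16 degrees, less where a joint would pass 70% of its speed; a pose out of reach is approached as far as the arm can. A call is refused whole if a number of a shift passes 4.17 or a number of a turn 7.16, either way. A call with a gripper value outside its range is refused whole. The fingers move at their own pace and stop on an object; FORCE is the grip in N (left out, the last holds). Time passes only in rows, so rows that do not move let the fingers close. It gives the time, the measured TCP pose, the force, the opening and the grip force at its end, in the units of the state.
- bot.read_state(): the state, without advancing time (a new reading comes with each control period).
- bot.read_camera(name): name is "scene" or "top" or "wrist"; returns (picture, depth): 384x512x3 uint8, blue, green, red; 384x512 float32, m along the optical axis (not along the pixel's ray), 0 where there is no reading.
- bot.camera_info(name): a dict with "fovy" (degrees; the focal length in pixels is half the picture's height over the tangent of half this angle, whatever the lens; pixels are square), "cx", "cy" (the principal point, pixels), "k1" (the pictures are not rectified: a ray, as slopes to the right and down, at radius r is drawn at 1 + k1 r^2 times it, then the intrinsics apply), "T" (4x4, takes a point from camera to world coordinates); the wrist camera has in their place "tool_from_camera" (4x4, takes a point from camera to tool coordinates, whose origin is the TCP and whose axes are the flange's). Camera axes: x right, y up, looking along -z (the intrinsics and any distortion apply to the point x, -y, -z); pixel columns grow to the right and rows downward; lengths in m; the calibration is good to about 2 mm. A picture is of the moment at which its call begins: read the wrist's pose just before it. camera_info takes no time and is no camera call.
- bot.finish_job(): hands the job in; it is judged then, once.
Trained networks look in the newest picture that a camera, given by its name, has taken for a name from the list of things; names that differ only in an ending like _2 or _b are one class to them, and where a whole thing is asked for, a point or a joint stands for the part that bears it (a point fixed in the world has none). Each returns a list of dicts, best first, with "score" (0 to 1); they miss things now and then, are a little off and sometimes report something else, mostly with a low value. They report only what shows in the picture. A call takes as long as a camera call. They do not tell look-alikes from the thing itself.
- bot.search_frame(camera, label): "bbox" ([centre column, centre row, width, height] in pixels, round what is visible of it).
- bot.outline_of(camera, label): "pixels" (384x512 bool, what is visible of it) and "bbox" ([centre column, centre row, width, height] in pixels, round what is visible of it).
The state is a dict: "clock": time; "joints": joint angles; "dq": joint speeds; "joint_torque": joint torques, N m; "tool_pos": TCP position; "tool_rot": TCP orientation; "force": force on the tool from outside, world axes, zero at the start; "ft_torque": the same for the moment, N m; "width": opening from 0.0 (shut) to 1.0 (fully open); "grip_force": force on a finger pad.
Only numpy, scipy, OpenCV 4.12 (cv2) and the standard library are available. Lean on these libraries where they do the work, as an engineer would, in place of code of your own. Each camera call takes 0.05 s, during which the arm holds its last target. There are 200 camera calls.

### The job

Lift the blue paint-film gauge off the grey fork, aim it square at the leaning board and press its sprung nose lightly onto the middle of the red dot, about half way in and never hard, holding it still there for two seconds. Then hang it by its collar, upright, on the green charging fork, lowering it all the way onto the prongs before you let go. The paint around the dot is still soft, so touch nothing else on the board; do not set the gauge down on the table, and leave the other things where they are.

Things in the scene. Friction and masses are not known exactly. Their poses are not given: they have to be found in the camera images.
- gauge: Loose blue hand-held paint-film gauge, about 0.2 kg, 169 mm long, hanging nose down by its collar in the grey fork. Origin at the tip of its nose when out; z from nose to grip. From the nose up: ball-ended steel nose 10 mm across (0 to 12 mm), round barrel 26 mm across (12 to 95), black collar 54 mm across (95 to 103), square grip 30 x 30 mm, faces square to x and y (103 to 169).
- gauge_grip (a point): middle of the square grip, on the gauge's axis, 140 mm above the nose tip; axes as the gauge
- gauge_collar (a point): centre of the underside of the black collar, 95 mm above the nose tip; axes as the gauge
- nose_tip (a point): tip of the sprung nose (moves with the nose); axes as the gauge. The nose slides in along the gauge's axis: it starts to give at 3 N, needs 3 N more for each mm, and is all the way in (4 mm) at 15 N; half way in is 9 N.
- board: White board with a border of black squares on an easel, 260 mm wide, 240 mm up the slope, leaning back 22 to 32 degrees from level, face up and towards the robot; held stiffly. Origin at the middle of the face's lower edge, 30 mm above the table; x up the slope, y along the width, z straight out of the face. Metal posts 136 mm high stand beside it.
- dot_centre (a point): centre of the red test dot (24 mm across, small white bull's eye) on a piece of yellow tape, 45 x 32 mm, stuck anywhere on the board, level with the painted face; its z points out of the face, x up the slope
- store_fork: Grey fork stand, fixed, holds the gauge at first: base 130 x 100 x 12 mm; two prongs 8 mm thick point to its -x (roughly to the robot), 34 mm clear between them, top 130 mm above the table, upturned ends 6 mm high and a 6 mm stop at the back. Origin on the table under the seat's middle. Its post (+x side) is no higher than 136 mm.
- charge_fork: Green charging fork stand, fixed, empty; same shape and sizes as the grey one, yellow lamp on the base
- charge_fork_seat (a point): where the centre of the collar's underside belongs on the green fork: midway between the prongs, level with their top (130 mm above the table); x away from the open end, z up
- store_fork_seat (a point): the same point on the grey fork
- tape_roll: roll of orange tape lying flat, 104 mm across, 22 mm high; origin centre of underside
- cup: brown card-coloured cup, 72 mm across at the rim, 85 mm tall; origin centre of underside
- marker: square black marker pen with red cap end lying down, 15 mm thick, 130 mm long along its x; origin centre of underside
- paint_black: black paint bottle with blue cap, 60 mm across, 150 mm tall; origin centre of underside
- paint_ochre: yellow paint bottle with white cap, 60 mm across, 150 mm tall; origin centre of underside
- paint_tray: blue open paint tray, 170 x 130 x 40 mm; origin centre of underside; a brush lies in it
Mind the look-alikes: they are no part of the job. Leave any black look-alike of the store_fork alone.

How it is judged:
On the way, in this order (a step that is already met when the one before it is completed fails the run):
1. the gauge is lifted clear of the grey fork (distance between gauge_collar and store_fork_seat above 0.05 m), for 0.1 s.
2. the gauge's nose is pressed on the red dot within 7 mm of its centre with 5 to 13 N, the gauge square to the board within 7 degrees and still, for 1.5 s (contact force between gauge and board between 5 and 13 N and distance between nose_tip and dot_centre below 0.007 m and angle between the z axis of gauge and the z axis of board, either way round below 0.122 rad and linear speed of gauge below 0.01 m/s and angular speed of gauge below 0.08 rad/s), for 1.5 s.
3. still gripped, the gauge is lowered onto the green fork: collar within 4 mm of the prongs' top, upright (horizontal distance between gauge_collar and charge_fork_seat below 0.012 m and z of gauge_collar in the frame of charge_fork_seat between -0.004 and 0.004 m and angle between gauge's own z axis and vertical below 0.1 rad and contact force between the fingers and gauge above 1 N), for 0.1 s.
At the end, for the whole second after the job is handed in: The gauge hangs upright (within 0.1 rad) at rest in the green fork: collar underside within 4 mm in height of the prongs' top and within 12 mm sideways of the seat's centre, released (horizontal distance between gauge_collar and charge_fork_seat below 0.012 m and z of gauge_collar in the frame of charge_fork_seat between -0.004 and 0.004 m and angle between gauge's own z axis and vertical below 0.1 rad and linear speed of gauge below 0.01 m/s and angular speed of gauge below 0.08 rad/s); the robot touches nothing.
It fails at once if the gauge is pressed on the board with more than 20 N (contact force between gauge and board above 20 N).
It fails at once if the gauge touches the board away from the red dot (contact force between gauge and board above 0.5 N and distance between nose_tip and dot_centre above 0.014 m).
It fails at once if the robot touches the board (contact force between any of the fingers, the arm and board above 0.5 N).
It fails at once if the gauge is set down on the table or dropped (its collar below 100 mm) (height (world z) of gauge_collar below 0.1 m).
It fails at once if the tape, cup, marker, a bottle or the tray is moved more than 20 mm (distance of any of tape_roll, cup, marker, paint_black, paint_ochre, paint_tray from where it was at the start of the episode above 0.02 m).
It also fails if it takes over 72 s, if anything falls off the work surface, if the arm or the gripper's body presses on something with over 40 N, if the wrist force passes 120 N, or if a joint passes its speed limit or range.

## Working session

There is one attempt and no reset: what is moved stays moved. The work goes in short steps, Python scripts to look and compute and a shell command to move; the robot and the scene stay as the last step left them, time stands still between calls to the robot, and variables do not carry over. Pictures are saved under pics/ and viewed, at most 10 in all, crops included, and the job is handed in when it is done.

```bash
mkdir -p pics; cat > h.py <<'E'
import numpy as np, cv2
from plant import bot
from scipy.spatial.transform import Rotation as R
def T_of(name):
    i=bot.camera_info(name)
    if 'T' in i: return np.array(i['T']),i
    s=bot.read_state(); T=np.eye(4); T[:3,:3]=R.from_rotvec(s['tool_rot']).as_matrix(); T[:3,3]=s['tool_pos']
    return T@np.array(i['tool_from_camera']),i
def cloud(name):
    T,i=T_of(name); im,d=bot.read_camera(name)
    H,W=d.shape; f=H/2/np.tan(np.radians(i['fovy'])/2)
    u,v=np.meshgrid(np.arange(W),np.arange(H))
    xd=(u-i['cx'])/f; yd=(v-i['cy'])/f; x,y=xd.copy(),yd.copy()
    for _ in range(15):
        k=1+i['k1']*(x*x+y*y); x,y=xd/k,yd/k
    P=np.stack([x*d,-y*d,-d],-1)@T[:3,:3].T+T[:3,3]
    P[d<=0]=np.nan
    return im,d,P,T
E
python3 - <<'E'
from h import *
for n in('scene','top'):
    im,d,P,T=cloud(n); cv2.imwrite(f'pics/{n}0.png',im); np.save(n+'P.npy',P)
    print(n,T[:3,3].round(2), -T[:3,2].round(2))
    for l in ['gauge','board','dot_centre','store_fork','charge_fork','tape_roll','cup','marker','paint_black','paint_ochre','paint_tray']:
        for r in bot.outline_of(n,l)[:3]:
            print(l,round(r['score'],2),np.round(r['bbox']),np.nanmedian(P[r['pixels']],0).round(3))
print(bot.read_state())
E
```

```text
scene [1.17 0.04 1.08] [-0.58 -0.03 -0.81]
gauge 0.77 [144. 191.  22.  40.] [ 0.502 -0.288  0.16 ]
board 0.64 [246. 255. 111.  65.] [ 0.658 -0.003  0.092]
dot_centre 0.65 [264. 256.  12.   9.] [0.638 0.044 0.082]
store_fork 0.78 [129. 158.  37.  61.] [ 0.345 -0.39   0.017]
store_fork 0.57 [155. 212.  42.  62.] [ 0.541 -0.277  0.014]
charge_fork 0.82 [362. 203.  42.  63.] [0.473 0.316 0.014]
tape_roll 0.79 [303. 189.  37.  27.] [0.384 0.14  0.019]
tape_roll 0.4 [364. 213.  41.  44.] [0.478 0.314 0.014]
cup 0.66 [208. 177.  27.  35.] [ 0.366 -0.143  0.055]
cup 0.22 [145. 189.  19.  40.] [ 0.502 -0.287  0.163]
marker 0.71 [364. 207.  39.  52.] [0.477 0.315 0.014]
marker 0.53 [249. 194.  37.   7.] [ 0.398 -0.021  0.013]
marker 0.51 [117. 282.  65.  70.] [ 0.709 -0.35   0.01 ]
paint_black 0.78 [403. 263.  32.  46.] [0.653 0.382 0.097]
paint_ochre 0.94 [372. 290.  30.  43.] [0.732 0.298 0.095]
paint_tray 0.62 [117. 283.  64.  71.] [ 0.709 -0.349  0.011]
top [ 0.23 -0.02  1.33] [ 0.23  0.02 -0.97]
gauge 0.59 [339. 208.  27.  43.] [ 0.496 -0.275  0.014]
gauge 0.56 [345. 206.  16.  18.] [ 0.4
[... 901 characters left out ...]
ints': array([ 1.32079796,  0.68908895, -0.19462222,  1.56525088,  0.15731726,
        0.90247275, -0.2150842 ]), 'dq': array([-6.42732022e-04,  1.37271109e-03, -1.06303713e-03,  1.06723797e-03,
       -2.08334193e-03,  9.88893508e-05, -2.03076332e-04]), 'joint_torque': array([ 1.37947341e-04, -5.39548802e+01, -1.26668908e+00, -1.58883369e+01,
        1.00109619e-02,  1.44996284e-03,  2.93629705e-05]), 'tool_pos': array([ 0.17505399, -0.60004491,  0.24833732]), 'tool_rot': array([3.10984531e+00, 4.44365524e-01, 7.34060540e-05]), 'force': array([-1.02637957,  0.39598747,  0.24556995]), 'ft_torque': array([ 0.00634379, -0.0528984 , -0.03382339]), 'grip_force': 0.0, 'width': 1.0002602732808261}
```

```bash
python3 - <<'E'
import cv2,numpy as np
a=cv2.imread('pics/scene0.png')[120:330,80:440]; b=cv2.imread('pics/top0.png')[100:300,120:400]
a=cv2.resize(a,(600,350),interpolation=3); b=cv2.resize(b,(350,250),interpolation=3)
c=np.zeros((600,600,3),np.uint8); c[:350]=a; c[350:,:350]=b
cv2.imwrite('pics/v1.png',c)
E
```

```text
(no output)
```

View pics/v1.png

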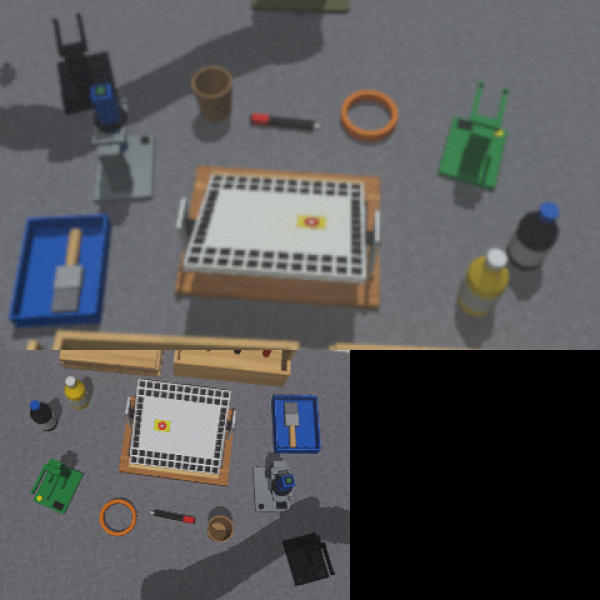

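```bash
python3 - <<'E'
from h import *
print(np.array(bot.camera_info('wrist')['tool_from_camera']).round(3),bot.camera_info('wrist')['fovy'])
print(R.from_rotvec(bot.read_state()['tool_rot']).as_matrix().round(3))
for n in('scene','top'):
    P=np.load(n+'P.npy').reshape(-1,3); im=cv2.imread(f'pics/{n}0.png').reshape(-1,3)
    print(n)
    def near(c,r,z0,z1): return (np.hypot(P[:,0]-c[0],P[:,1]-c[1])<r)&(P[:,2]>z0)&(P[:,2]<z1)
    def rect(m):
        q=P[m][:,:2]; r=cv2.minAreaRect((q*1000).astype(np.float32)); print(m.sum(),P[m].mean(0).round(4),np.round(r[0],1),np.round(r[1],1),round(r[2],1))
    rect(near((.485,-.287),.06,.192,.225))
    for c in((.48,-.28),(.45,.314)):
        rect(near(c,.16,.115,.14)); rect(near(c,.16,.005,.018))
    b=near((.65,0),.13,.05,.14); q=P[b]; c=q.mean(0)
    for _ in range(5):
        u,s,vt=np.linalg.svd(q-q.mean(0),full_matrices=False); nn=vt[2]*np.sign(vt[2,2]); c0=q.mean(0); q=P[b][abs((P[b]-c0)@nn)<.006]
    print('plane',c0.round(4),nn.round(4),np.degrees(np.arccos(nn[2])),len(q))
    hsv=cv2.cvtColor(im[None],cv2.COLOR_BGR2HSV)[0].astype(int)
    red=b&((hsv[:,0]<8)|(hsv[:,0]>172))&(hsv[:,1]>110); print('red',red.sum(),P[red].mean(0).round(4))
E
```

```text
[[-0.     0.952  0.305  0.078]
 [ 1.     0.     0.     0.001]
 [ 0.     0.305 -0.952 -0.126]
 [ 0.     0.     0.     1.   ]] 58.575489885735585
[[ 0.96  0.28  0.  ]
 [ 0.28 -0.96 -0.  ]
 [ 0.    0.   -1.  ]]
scene
137 [ 0.4942 -0.2908  0.2023] [ 490.6 -292.4] [31.8 30. ] 15.6
495 [ 0.5053 -0.2961  0.1316] [ 450.9 -314.4] [231.3  73.5] 26.5
1130 [ 0.5123 -0.2634  0.0119] [ 474.  -254.6] [313.6 252.1] 14.2
368 [0.4613 0.3224 0.1309] [445.8 326.8] [ 49.8 109.5] 73.3
934 [0.4527 0.3188 0.0116] [434.9 314.5] [283.4 297.8] 21.9
plane [0.6655 0.     0.0954] [-0.4295  0.0101  0.903 ] 25.44609393404867 4473
red 10 [0.6367 0.0441 0.0817]
top
101 [ 0.4865 -0.293   0.2042] [ 486.8 -293.2] [29.7 30.6] 8.9
272 [ 0.4999 -0.2921  0.1332] [ 448.3 -313.5] [227.8  70.3] 24.2
1082 [ 0.4787 -0.2742  0.0113] [ 479.8 -281. ] [315.9 303.1] 19.1
275 [0.4498 0.3193 0.1311] [442.2 322.8] [ 51.7 105.5] 72.8
959 [0.4368 0.3155 0.0111] [447.4 309. ] [306.4 310.5] 78.8
plane [ 0.6561 -0.0014  0.0923] [-0.4292  0.0115  0.9031] 25.42631300831499 3632
red 27 [0.6358 0.0406 0.0825]
```

```bash
python3 -m crank '[[[0,0,0,2.5,2.5,1,100],[0,0,0,2.8,2.8,1,100],[0,0,0,2.8,2.8,1,100],[0,0,0,2.8,2.8,1,100],[0,0,0,2.8,2.8,1,100],[0,0,0,2.8,2.8,1,100],[0,0,0,2.8,2.8,1,100],[0,0,0,2.5,2.5,0,100],[0,0,0,2,2,0,100],[0,0,0,0,0,0,100]]]'
```

```text
clock: 2.03
tool_pos: [0.4192, -0.3554, 0.3189]
tool_rot: [-3.105, -0.462, -0.009]
force: [-0.9, 0.9, 0.0]
width: 1.001
grip_force: 0.0
```

```bash
cat > w.py <<'E'
from h import *
import sys
im,d,P,T=cloud('wrist'); cv2.imwrite(f'pics/{sys.argv[1]}.png',im); np.save(sys.argv[1]+'P.npy',P)
m=(P[...,2]>.195)&(P[...,2]<.215)
m=cv2.morphologyEx(m.astype(np.uint8),cv2.MORPH_OPEN,np.ones((3,3)))>0
q=P[m]; r=cv2.minAreaRect((q[:,:2]*1000).astype(np.float32)); print(len(q),q.mean(0),r)
for r in bot.outline_of('wrist','gauge')[:2]: print(r['score'],r['bbox'])
E
python3 w.py w1
```

```text
2019 [ 0.4900864  -0.29520991  0.20496732] ((489.7991027832031, -294.59698486328125), (30.137916564941406, 29.708526611328125), 14.040423393249512)
0.86 [207.1, 74.7, 66.8, 66.9]
```

View pics/w1.png

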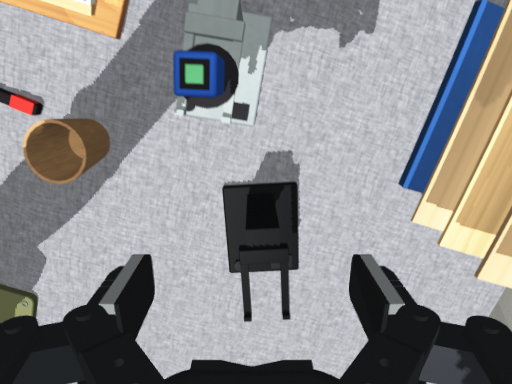

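The wrist view shows the gauge (blue, green top) at (199,74) on the grey fork. The black look-alike fork is at (262,240), with the green fork at scene (362,203). I'm choosing the gauge on the grey fork.

```bash
python3 -m crank '[[[0,0,-1,2.4,2,0,100],[0,0,-1,2.4,2,0,100],[0,0,-0.9,2.3,2.1,-2,100],[0,0,0,0,0,-3,100],[0,0,0,0,0,0,100],[0,0,0,0,0,0,100]]]' && python3 w.py w2
```

```text
clock: 2.63
tool_pos: [0.4819, -0.3023, 0.2673]
tool_rot: [-3.12, -0.362, 0.007]
force: [0.2, -0.2, 0.9]
width: 0.999
grip_force: 0.0
2484 [ 0.49218389 -0.29411308  0.20472845] ((490.5144958496094, -294.29486083984375), (29.468151092529297, 30.114809036254883), 14.064882278442383)
0.62 [242.6, 184.2, 67.9, 84.6]
0.48 [345.4, 23.0, 142.5, 46.0]
```

```bash
python3 -m crank '[[[0,0,0.8,0.85,0.8,0,100],[0,0,0,0,0,0,100],[0,0,0,0,0,0,100]]]'
```

```text
clock: 2.98
tool_pos: [0.4936, -0.2927, 0.2694]
tool_rot: [3.117, 0.389, 0.004]
force: [-0.1, 0.4, -0.3]
width: 0.999
grip_force: 0.0
```

```bash
python3 -m crank '[[[0,0,0,-0.3,-0.2,0,100],[0,0,0,0,0,-2.4,100],[0,0,0,0,0,-2.4,100],[0,0,0,0,0,-2.4,100],[0,0,0,0,0,-2.2,100],[0,0,0,0,0,0,100],[0,0,0,0,0,0,100],[0,0,0,0,0,0,100]]]'; python3 - <<'E'
from h import *
s=bot.read_state(); print(s['tool_pos'],s['force'],R.from_rotvec(s['tool_rot']).as_matrix().round(3).tolist())
im,d=bot.read_camera('wrist'); cv2.imwrite('pics/w3.png',im)
E
```

```text
clock: 3.65
tool_pos: [0.4901, -0.2957, 0.1756]
tool_rot: [3.116, 0.386, 0.002]
force: [0.7, -0.2, 0.2]
width: 0.997
grip_force: 0.0
[ 0.49013397 -0.29567255  0.1755598 ] [ 0.6984629  -0.21069455  0.20940906] [[0.97, 0.244, 0.002], [0.244, -0.97, -0.001], [0.001, 0.002, -1.0]]
```

View pics/w3.png

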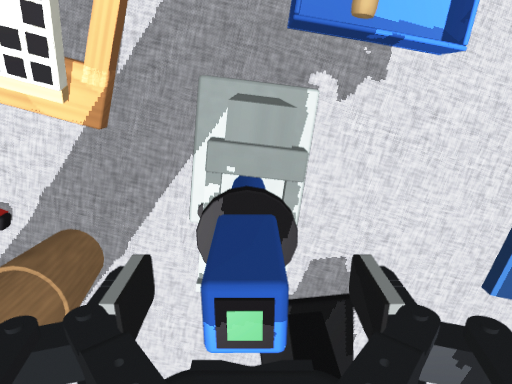

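The grip, at column 245, sits between the pads at about 140 and 365. Closing now.

```bash
python3 -m crank '[[[0,0,0,0,0,0,0],[0,0,0,0,0,0,0],[0,0,0,0,0,0,0],[0,0,0,0,0,0,0],[0,0,0,0,0,0,0],[0,0,0,0,0,0,0],[0,0,0,0,0,0,0],[0,0,0,0,0,0,0]]]' 70
```

```text
clock: 4.37
tool_pos: [0.4897, -0.2949, 0.1748]
tool_rot: [3.117, 0.387, 0.001]
force: [-0.5, 1.6, 5.6]
width: 0.342
grip_force: 69.5
```

```bash
python3 -m crank '[[[0,0,0,0,0,2,0],[0,0,0,0,0,3,0],[0,0,0,0,0,3,0],[0,0,0,0,0,3,0],[0,0,0,0,0,3,0],[0,0,0,0,0,1,0],[0,0,0,0,0,0,0],[0,0,0,0,0,0,0]]]'; python3 - <<'E'
from h import *
im,d,P,T=cloud('wrist'); cv2.imwrite('pics/w4.png',im); s=bot.read_state(); print(s)
im,d,Pt,_=cloud('top'); 
p=s['tool_pos']; 
for n in('top','scene'):
    _,_,Pt,_=cloud(n); q=Pt.reshape(-1,3)
    print(n,[(z,np.round(np.nanmean(q[(np.hypot(q[:,0]-p[0],q[:,1]-p[1])<.04)&(abs(q[:,2]-z)<.01)],0),4),) for z in(.19,.21,.23,.25,.28)])
E
```

```text
clock: 5.03
tool_pos: [0.4889, -0.2948, 0.3232]
tool_rot: [-3.117, -0.387, 0.002]
force: [-0.0, 0.2, -3.0]
width: 0.343
grip_force: 70.0
{'clock': 5.0833, 'joints': array([ 0.57645747,  0.53406233, -0.18997733,  1.63325426,  0.11527974,
        0.98922934, -0.97502181]), 'dq': array([-0.00073002,  0.0151718 ,  0.00102113,  0.01047722, -0.00063336,
        0.0033193 , -0.00020659]), 'joint_torque': array([-7.83643074e-03, -5.03921592e+01, -1.07051700e+00, -1.83647901e+01,
        1.09697704e-02, -4.20446706e-02,  5.82549255e-04]), 'tool_pos': array([ 0.48830892, -0.29452725,  0.32223226]), 'tool_rot': array([-3.11559966, -0.387146  ,  0.00532968]), 'force': array([-0.58845222,  0.29417172, -2.95784334]), 'ft_torque': array([-0.02754515, -0.01027929, -0.03559427]), 'grip_force': 70.02684831619263, 'width': 0.34239473471696874}
top [(0.19, array([ 0.481 , -0.2888,  0.1975])), (0.21, array([ 0.4793, -0.2866,  0.2105])), (0.23, array([ 0.4786, -0.2863,  0.2277])), (0.25, array([nan, nan, nan])), (0.28, array([ 0.4695, -0.2938,  0.2857]))]
scene [(0.19, array([ 0.4963, -0.2887,  0.1961])), (0.21, array([ 0.4972, -0.289 ,  0.2108])), (0.23, array([ 0.4972, -0.2896,  0.2304])), (0.25, array([ 0.4974, -0.2893,  0.2498])), (0.28, array([ 0.4999, -0.2886,  0.2843]))]<stdin>:7: RuntimeWarning: Mean of empty slice
```

View pics/w4.png

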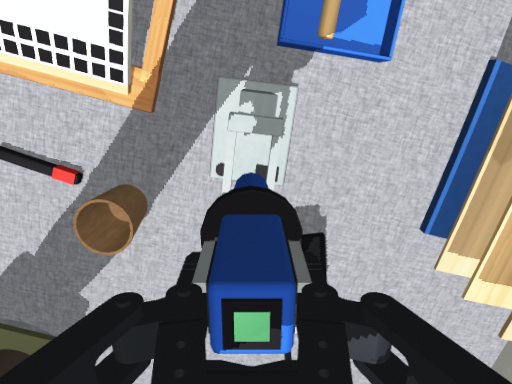

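```bash
python3 -m crank '[[[0,0,0,0.5,2,0,0],[0,0,0,0.5,3.6,0,0],[0,0,0,0.6,3.6,0,0],[0,0,0,0.6,3.6,0,0],[0,-5,0,0.7,3.6,0,0],[-0.1,-5,0,0.7,3.6,0,0],[-0.2,-5.2,0,0.7,3.6,0,0],[-0.2,-5.2,0,0.6,3.6,0,0],[-0.1,-5,0,0.6,3.6,0,0],[0,0,0,0.5,3,0,0]]]'; python3 -m crank '[[[0,0,0,0,0,0,0],[0,0,0,0,0,0,0],[0,0,0,0,0,0,0]]]'; cat > b.py <<'E'
from h import *
import sys
im,d,P,T=cloud('wrist'); cv2.imwrite(f'pics/{sys.argv[1]}.png',im); s=bot.read_state()
M=R.from_rotvec(s['tool_rot']).as_matrix(); print(s['clock'],s['tool_pos'],'tool z',M[:,2].round(4),s['force'],s['width'])
o=[r for r in bot.search_frame('wrist','dot_centre')]; print([(r['score'],np.round(r['bbox'])) for r in o[:2]])
hsv=cv2.cvtColor(im,cv2.COLOR_BGR2HSV).astype(int)
box=np.linalg.norm(P-np.array([.636,.043,.082]),axis=-1)<.05
red=box&((hsv[...,0]<8)|(hsv[...,0]>172))&(hsv[...,1]>110)
bull=cv2.morphologyEx(red.astype(np.uint8),cv2.MORPH_CLOSE,np.ones((9,9)))>0
v,u=np.nonzero(bull)
print('red',red.sum(),P[bull].mean(0), 'px',u.mean(),v.mean(),u.min(),u.max(),v.min(),v.max())
b=(abs(P[...,0]-.66)<.1)&(abs(P[...,1])<.11)&(abs((P-np.array([.66,0,.094]))@np.array([-.4295,.01,.903]))<.012)
q=P[b]
for _ in range(4):
    c=q.mean(0); n=np.linalg.svd(q-c,full_matrices=False)[2][2]; n*=np.sign(n[2]); q=P[b][abs((P[b]-c)@n)<.003]
print('plane',len(q),c,n)
x0=P[bull].mean(0); x0=x0-((x0-c)@n)*n
print('dot',x0); tip=s['tool_pos']+.140*M[:,2]; print('tip-dot',(tip-x0),'along n',(tip-x0)@n,'tilt deg',np.degrees(np.arccos(-M[:,2]@n)),'rot needed deg',np.degrees(np.cross(-M[:,2],n)))
E
python3 b.py b1
```

```text
clock: 6.07
tool_pos: [0.544, 0.0365, 0.3212]
tool_rot: [2.986, 0.372, 0.636]
force: [-0.4, -0.9, -2.7]
width: 0.347
grip_force: 70.1
clock: 6.32
tool_pos: [0.5483, 0.0353, 0.323]
tool_rot: [2.985, 0.371, 0.641]
force: [-0.4, -0.4, -3.1]
width: 0.347
grip_force: 70.2
6.3667 [0.54844577 0.03408571 0.32320045] tool z [ 0.4123 -0.0148 -0.9109] [ 0.4644619  -0.60112014 -2.64377379] 0.33948684471519847
[(0.77, array([240., 163.,  46.,  31.]))]
red 245 [nan nan nan] px 239.10801393728224 167.3658536585366 230 249 159 177
plane 28871 [0.67134929 0.00264974 0.09880172] [-0.43267841  0.01118719  0.90147892]
dot [nan nan nan]
tip-dot [nan nan nan] along n nan tilt deg 1.3000659825314382 rot needed deg [ 0.17813701 -1.28369026  0.10142991]
```

View pics/b1.png

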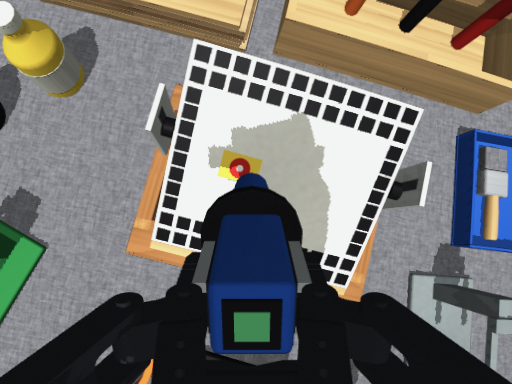

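The dot's bull's eye is at about (239,168), fully visible just beyond the gauge barrel. I'll fix the NaN handling by reading the centre from the ray-plane intersection.

```bash
python3 - <<'E'
s=open('b.py').read()
s=s.replace("x0=P[bull].mean(0); x0=x0-((x0-c)@n)*n","""i=bot.camera_info('wrist'); f=192/np.tan(np.radians(i['fovy'])/2)
uc,vc=(u.min()+u.max())/2,(v.min()+v.max())/2
xd,yd=(uc-i['cx'])/f,(vc-i['cy'])/f; x,y=xd,yd
for _ in range(15): k=1+i['k1']*(x*x+y*y); x,y=xd/k,yd/k
r=T[:3,:3]@np.array([x,-y,-1]); o_=T[:3,3]; x0=o_+r*((c-o_)@n)/(r@n)
print('depth mean',np.nanmean(P[bull],0))""").replace("P[bull].mean(0)","bull.sum()")
open('b.py','w').write(s)
E
python3 b.py b2
```

```text
6.4667 [0.54871851 0.03348865 0.3235872 ] tool z [ 0.4132 -0.0149 -0.9105] [ 0.05531715 -0.07205851 -2.1329066 ] 0.346530246433888
[(0.86, array([238., 165.,  41.,  34.]))]
red 255 296 px 237.17567567567568 167.69594594594594 228 247 159 177
plane 28792 [0.67147997 0.00289696 0.09887208] [-0.43278087  0.0112501   0.90142895]
depth mean [0.63747029 0.04065671 0.08280045]
dot [0.6373799  0.04019264 0.08203499]
tip-dot [-0.03080661 -0.00879611  0.11408281] along n 0.11607110088210475 tilt deg 1.2518606008618922 rot needed deg [ 0.18492211 -1.2336354   0.10417824]
```

```bash
python3 -m crank '[[[0.2,-0.6,0.1,1,0.5,-2,0],[0,-0.6,0,0.9,0.4,-2,0],[0,0,0,0,0,-2.5,0],[0,0,0,0,0,-2,0],[0,0,0,0,0,-1,0],[0,0,0,0,0,0,0],[0,0,0,0,0,0,0],[0,0,0,0,0,0,0],[0,0,0,0,0,0,0]]]'; python3 b.py b3; python3 b.py b4
```

```text
clock: 7.27
tool_pos: [0.5704, 0.0435, 0.2459]
tool_rot: [2.978, 0.367, 0.672]
force: [-0.6, -0.1, -2.4]
width: 0.343
grip_force: 70.1
7.3167 [0.57038759 0.04368221 0.24590199] tool z [ 0.4308 -0.0126 -0.9024] [ 0.16181652 -0.3625408  -2.81263658] 0.3455845191209371
[(0.83, array([251., 176.,  55.,  37.]))]
red 37 40 px 243.95 173.575 236 254 171 181
plane 43535 [0.67347613 0.00141833 0.09987053] [-0.43256009  0.01135748  0.90153357]
depth mean [0.64326546 0.04663171 0.08977229]
dot [0.64238045 0.0448218  0.08440388]
tip-dot [-0.01168357 -0.00290575  0.03516652] along n 0.03672464225481191 tilt deg 0.13370983724263036 rot needed deg [ 0.06443498 -0.11260941  0.03233486]
7.4167 [0.57023861 0.04387839 0.24573938] tool z [ 0.4305 -0.0125 -0.9025] [-0.02580368  0.23157209 -1.36186122] 0.34609361164053043
[(0.65, array([249., 175.,  57.,  36.]))]
red 34 37 px 244.83783783783784 173.0810810810811 237 254 171 178
plane 43546 [0.67342531 0.00142969 0.09985646] [-0.43249666  0.01124463  0.90156542]
depth mean [0.64366176 0.0462854  0.09018255]
dot [0.64357161 0.04503417 0.08499127]
tip-dot [-0.01306346 -0.0029093   0.03439738] along n 0.036628672574896735 tilt deg 0.14633087888714602 rot needed deg [ 0.06554062 -0.12659696  0.03301994]
```

View pics/b4.png

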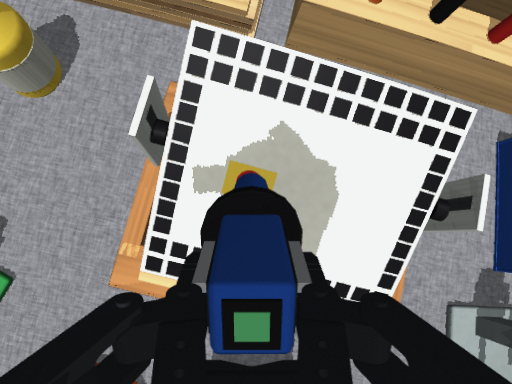

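```bash
python3 -m crank '[[[0,0,0,-1.3,0,2.7,0],[0,0,0,-1.3,0.1,2.7,0],[0,0,0,0,0,0,0],[0,0,0,0,0,0,0],[0,0,0,0,0,0,0],[0,0,0,0,0,0,0],[0,0,0,0,0,0,0],[0,0,0,0,0,0,0],[0,0,0,0,0,0,0]]]'; for i in 1 2 3; do python3 b.py c$i; done
python3 - <<'E'
from h import *
for n in('scene','top'):
    im,d,P,T=cloud(n); hsv=cv2.cvtColor(im,cv2.COLOR_BGR2HSV).astype(int)
    box=np.linalg.norm(P-np.array([.637,.042,.083]),axis=-1)<.03
    red=box&((hsv[...,0]<8)|(hsv[...,0]>172))&(hsv[...,1]>90); v,u=np.nonzero(red)
    yel=box&(abs(hsv[...,0]-27)<8)&(hsv[...,1]>110)
    print(n,red.sum(),P[red].mean(0),yel.sum(),P[yel|red].mean(0))
E
```

```text
clock: 8.22
tool_pos: [0.5439, 0.045, 0.2984]
tool_rot: [2.978, 0.37, 0.668]
force: [0.1, 0.4, -3.1]
width: 0.34
grip_force: 70.8
8.2667 [0.5439706  0.04505966 0.29854011] tool z [ 0.4286 -0.0129 -0.9034] [ 0.09763864 -0.6288265  -2.4100056 ] 0.34293044100886844
[(0.57, array([252., 162.,  48.,  31.])), (0.23, array([250., 264., 102., 178.]))]
red 263 309 px 249.81229773462783 164.80906148867314 240 260 156 173
plane 32946 [0.67014574 0.00117615 0.09828879] [-0.43268923  0.01126201  0.90147279]
depth mean [0.63818833 0.04076206 0.08447086]
dot [0.63893161 0.0405239  0.08281505]
tip-dot [-0.03495002  0.00272578  0.08925212] along n 0.09561155549734038 tilt deg 0.2731255306041062 rot needed deg [ 0.08484209 -0.25587091  0.04391911]
8.3667 [0.54399334 0.04501075 0.29882289] tool z [ 0.429  -0.0129 -0.9032] [-0.19470105 -0.44381268 -2.61690448] 0.3419087865044599
[(0.95, array([252., 161.,  46.,  35.]))]
red 257 305 px 249.7704918032787 164.9672131147541 240 260 156 173
plane 32831 [0.67020211 0.00120663 0.09829304] [-0.43272115  0.01134478  0.90145644]
depth mean [0.63825774 0.04079955 
[... 235 characters left out ...]
9 0.29901061] tool z [ 0.4294 -0.0128 -0.903 ] [-0.43672068 -0.32435684 -2.53099105] 0.3423117146416579
[(0.76, array([250., 162.,  45.,  38.]))]
red 253 302 px 249.7317880794702 165.11258278145695 239 260 156 173
plane 32798 [0.6702023  0.00114055 0.09827567] [-0.4327095   0.01130771  0.90146249]
depth mean [0.63823405 0.04077512 0.08443396]
dot [0.63916225 0.041086   0.08287512]
tip-dot [-0.03502199  0.00213642  0.08970975] along n 0.09604848287392997 tilt deg 0.22755058273047937 rot needed deg [ 0.07375375 -0.21187451  0.03806011]
scene 13 [0.63609855 0.04332091 0.0816401 ] 45 [0.63726654 0.04231418 0.08212776]
top 4 [0.64282204 0.03632689 0.0840468 ] 25 [0.6429492  0.03152478 0.08491584]
```

```bash
python3 -m crank '[[[0,-0.2,0,-0.8,-0.1,-0.35,0],[0,0,0,0.9,0,-1.85,0],[0,0,0,0.9,0,-1.85,0],[0,0,0,0.85,-0.05,-1.8,0],[0,0,0,0.85,-0.05,-1.8,0],[0,0,0,0,0,0,0],[0,0,0,0,0,0,0],[0,0,0,0,0,0,0],[0,0,0,0,0,0,0],[0,0,0,0,0,0,0]]]'; cat > t.py <<'E'
from h import *
s=bot.read_state(); M=R.from_rotvec(s['tool_rot']).as_matrix(); n=np.array([-.4327,.0113,.9015]); D=np.array([.638,.0408,.0825])
e=s['tool_pos']+.14*M[:,2]-D; g=e@n
print(s['clock'],'gap mm',g*1e3,'inplane mm',((e-g*n)*1e3).round(2),'tilt',np.degrees(np.cross(-M[:,2],n)).round(2),'F',s['force'].round(2),'Fn',s['force']@n)
E
python3 t.py
```

```text
clock: 9.45
tool_pos: [0.5702, 0.0432, 0.2374]
tool_rot: [2.979, 0.364, 0.664]
force: [-0.6, 0.7, -2.0]
width: 0.343
grip_force: 70.3
9.45 gap mm 29.04627305853829 inplane mm [4.48 0.04 2.15] tilt [ 0.16 -0.39  0.08] F [-0.62  0.7  -1.97] Fn -1.4977348658553082
```

```bash
python3 -m crank '[[[0.1,-0.3,0,-0.3,0,-0.4,0],[0,0,0,0.2,0,-0.5,0],[0,0,0,0.2,0,-0.6,0],[0,0,0,0.2,0,-0.5,0],[0,0,0,0,0,0,0],[0,0,0,0,0,0,0],[0,0,0,0,0,0,0],[0,0,0,0,0,0,0]]]'; python3 t.py;python3 b.py d1
```

```text
clock: 10.12
tool_pos: [0.5784, 0.0438, 0.2251]
tool_rot: [2.983, 0.368, 0.648]
force: [-0.1, -0.2, -2.0]
width: 0.342
grip_force: 70.4
10.1167 gap mm 14.431203502894292 inplane mm [4.95 0.79 2.36] tilt [ 0.18 -1.03  0.1 ] F [-0.12 -0.24 -2.02] Fn -1.7693777703496094
10.1667 [0.57840714 0.04384293 0.22518262] tool z [ 0.4164 -0.0148 -0.9091] [-0.51948278  0.67420081 -2.22200028] 0.3424400005475488
[(0.92, array([250., 177.,  57.,  30.]))]
red 5 5 px 242.6 174.6 239 246 173 177
plane 50384 [0.67468702 0.00209745 0.10045748] [-0.43250976  0.01133218  0.90155804]
depth mean [0.6422478  0.04915961 0.09831876]
dot [0.64420377 0.04841189 0.08525142]
tip-dot [-0.00750219 -0.00663599  0.01266187] along n 0.014584976529917961 tilt deg 1.0377532332589878 rot needed deg [ 0.17242091 -1.01880347  0.0955224 ]
```

```bash
python3 -m crank '[[[0.2,-1,0.1,-0.4,0,0,0],[0,0,0,0,-0.1,-0.4,0],[0,0,0,0,0,-0.4,0],[0,0,0,0,0,0,0],[0,0,0,0,0,0,0],[0,0,0,0,0,0,0]]]'; python3 t.py; python3 -m crank '[[[0,0,0,0,0,0,0],[0,0,0,0,0,0,0],[0,0,0,0,0,0,0],[0,0,0,0,0,0,0]]]'; python3 t.py
```

```text
clock: 10.72
tool_pos: [0.5798, 0.0436, 0.2257]
tool_rot: [2.984, 0.37, 0.651]
force: [1.0, 0.7, -1.5]
width: 0.342
grip_force: 70.5
10.7167 gap mm 14.289784976437202 inplane mm [6.51 0.9  3.11] tilt [ 0.04 -0.93  0.03] F [ 1.01  0.73 -1.46] Fn -1.7440458472343274
clock: 11.05
tool_pos: [0.5798, 0.0436, 0.2258]
tool_rot: [2.984, 0.37, 0.652]
force: [-0.7, -0.7, -2.4]
width: 0.341
grip_force: 70.5
11.05 gap mm 14.409457700714986 inplane mm [6.58 0.91 3.15] tilt [ 0.04 -0.92  0.03] F [-0.67 -0.73 -2.37] Fn -1.856379123900894
```

```bash
python3 -c "
from plant import bot
s=bot.read_state();print(s['joints'].round(3),s['joint_torque'].round(1))"
```

```text
[-0.275  0.564  0.104  2.141  1.14   0.043 -2.654] [  0.  -43.5   2.4 -11.1   0.1  -0.4  -0. ]
```

```bash
cat >> t.py <<'E'
print(s['joints'].round(3))
E
python3 -m crank '[[[0,0,0,-0.4,0,1.2,0],[2.1,0,-4.5,0,0,0.5,0],[2.1,0,-4.5,0,0,0,0],[2.1,0,-4.5,0,0,0,0],[2.1,0,-4.5,0,0,0,0],[2.1,0,-4.5,0,0,0,0],[0,0,0,0,0,0,0],[0,0,0,0,0,0,0],[0,0,0,0,0,0,0]]]'; python3 t.py
```

```text
clock: 11.8
tool_pos: [0.5757, 0.0436, 0.2427]
tool_rot: [-3.029, 0.279, -0.658]
force: [0.0, -0.4, -1.9]
width: 0.339
grip_force: 70.6
11.8 gap mm 31.467369833847826 inplane mm [9.28 1.14 4.44] tilt [-0.12 -1.19 -0.04] F [ 0.01 -0.4  -1.87] Fn -1.6988655785519162
[-0.249  0.526  0.063  2.128  0.697  0.093 -2.637]
```

```bash
python3 -m crank '[[[0,1.8,0,0,0,0,0],[0,1.7,0,0,0,0,0],[0,0,0,0,-0.1,0,0],[0,0,0,0,0,0,0],[0,0,0,0,0,0,0],[0,0,0,0,0,0,0],[0,0,0,0,0,0,0]]]'; python3 t.py;
```

```text
clock: 12.38
tool_pos: [0.5754, 0.0426, 0.2426]
tool_rot: [-3.053, 0.283, -0.566]
force: [0.9, -0.3, -3.0]
width: 0.342
grip_force: 70.6
12.3833 gap mm 31.8885795364727 inplane mm [1.24 0.12 0.59] tilt [-0.13 -4.69 -0.  ] F [ 0.88 -0.29 -2.98] Fn -3.0743940704645008
[-0.121  0.529 -0.116  2.067  0.648  0.238 -2.575]
```

```bash
python3 -m crank '[[[0,0,0,0.2,0,-0.5,0],[0,0,0,0.2,0,-0.5,0],[0,0,0,0.2,0,-0.5,0],[0,0,0,0.2,0,-0.5,0],[0,0,0,0,0,0,0],[0,0,0,0,0,0,0],[0,0,0,0,0,0,0],[0,0,0,0,0,0,0]]]'; python3 t.py;
```

```text
clock: 13.05
tool_pos: [0.5839, 0.0426, 0.2229]
tool_rot: [-3.052, 0.284, -0.566]
force: [-0.5, 0.0, -2.7]
width: 0.338
grip_force: 70.6
13.05 gap mm 10.499223320796338 inplane mm [0.55 0.41 0.26] tilt [-0.15 -4.66 -0.01] F [-0.48  0.04 -2.71] Fn -2.2336214154890985
[-0.155  0.571 -0.06   2.067  0.658  0.184 -2.586]
```

```bash
python3 -m crank '[[[0.1,-1.2,0,-0.3,0,-0.1,0],[0.1,-1.3,0,-0.3,0,-0.2,0],[0,0,0,0,0,0,0],[0,0,0,0,0,0,0],[0,0,0,0,0,0,0],[0,0,0,0,0,0,0]]]'; python3 t.py; python3 - <<'E'
from h import *
im,_=bot.read_camera('scene'); c=im[215:285,215:305]
im2,_=bot.read_camera('wrist'); c2=im2[120:220,190:310]
o=np.hstack([cv2.resize(c,(450,350),interpolation=2),cv2.resize(c2,(350,350),interpolation=2)]); cv2.imwrite('pics/e1.png',o)
E
```

```text
clock: 13.55
tool_pos: [0.5787, 0.0431, 0.2203]
tool_rot: [-3.03, 0.283, -0.632]
force: [0.4, 0.6, -2.9]
width: 0.341
grip_force: 71.8
13.55 gap mm 9.988889463708675 inplane mm [1.01 1.55 0.46] tilt [-0.38 -2.09 -0.15] F [ 0.44  0.63 -2.87] Fn -2.769448153205896
[-0.26   0.573  0.094  2.131  0.669  0.047 -2.61 ]
```

View pics/e1.png

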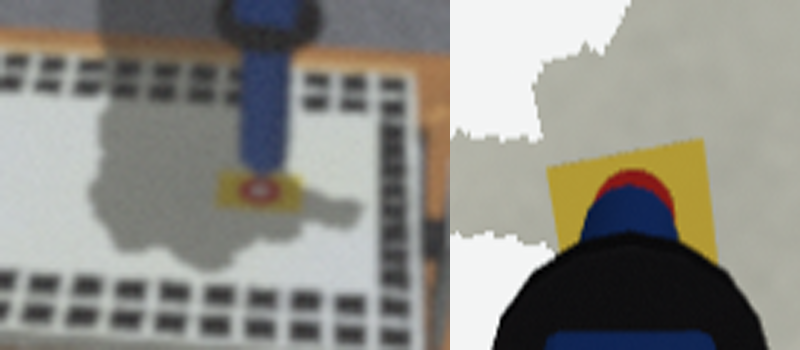

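```bash
python3 -m crank '[[[-0.2,0.8,0,0.3,0,-0.2,0],[-0.2,0.8,0,0.2,-0.05,-0.2,0],[0,0,0,0,0,0,0],[0,0,0,0,0,0,0],[0,0,0,0,0,0,0],[0,0,0,0,0,0,0],[0,0,0,0,0,0,0]]]'; python3 t.py
```

```text
clock: 14.23
tool_pos: [0.5825, 0.0421, 0.2158]
tool_rot: [-3.05, 0.283, -0.59]
force: [0.2, 0.0, -3.0]
width: 0.342
grip_force: 71.7
14.2333 gap mm 4.4679420873120685 inplane mm [-1.42 -0.5  -0.68] tilt [ 0.03 -3.78  0.06] F [ 0.21  0.03 -2.95] Fn -2.7519168946950985
[-0.212  0.583  0.023  2.095  0.663  0.116 -2.597]
```

```bash
python3 -m crank '[[[0,0,0,0.15,0,-0.1,0],[0,0,0,0.1,0,-0.1,0],[0,0,0,0.05,0,-0.1,0],[0,0,0,0,0,0,0],[0,0,0,0,0,0,0],[0,0,0,0,0,0,0]]]'; python3 t.py; python3 -m crank '[[[0,0,0,0.05,0,-0.1,0],[0,0,0,0,0,0,0],[0,0,0,0,0,0,0],[0,0,0,0,0,0,0]]]'; python3 t.py
```

```text
clock: 14.73
tool_pos: [0.5858, 0.0421, 0.2127]
tool_rot: [-3.049, 0.283, -0.59]
force: [0.1, 0.1, -2.1]
width: 0.343
grip_force: 71.7
14.7333 gap mm 0.3121055555823986 inplane mm [-0.   -0.45  0.  ] tilt [ 0.03 -3.79  0.06] F [ 0.09  0.13 -2.1 ] Fn -1.932293773040744
[-0.212  0.591  0.025  2.089  0.663  0.113 -2.596]
clock: 15.07
tool_pos: [0.5863, 0.0421, 0.2118]
tool_rot: [-3.049, 0.283, -0.591]
force: [0.1, 0.5, -2.4]
width: 0.339
grip_force: 71.7
15.0667 gap mm -0.7760224925037805 inplane mm [ 0.11 -0.43  0.06] tilt [ 0.02 -3.78  0.06] F [ 0.11  0.54 -2.35] Fn -2.162998378665145
[-0.213  0.594  0.028  2.088  0.664  0.11  -2.597]
```

```bash
for i in 1 2; do python3 -m crank '[[[0,0,0,0.04,0,-0.08,0],[0,0,0,0,0,0,0],[0,0,0,0,0,0,0],[0,0,0,0,0,0,0]]]' | grep force: ; python3 t.py | head -1; done
```

```text
force: [-2.3, 0.8, 0.2]
grip_force: 72.0
15.4 gap mm -1.499424731876742 inplane mm [ 0.18 -0.44  0.09] tilt [ 0.03 -3.77  0.06] F [-2.35  0.8   0.24] Fn 1.2433994241616295
force: [-1.9, -0.7, 2.6]
grip_force: 72.3
15.7333 gap mm -2.4184709490780407 inplane mm [ 0.19 -0.44  0.1 ] tilt [ 0.03 -3.77  0.06] F [-1.87 -0.74  2.59] Fn 3.1371531464061775
```

```bash
python3 -m crank '[[[0,0,0,0.04,0,-0.08,0],[0,0,0,0,0,0,0],[0,0,0,0,0,0,0],[0,0,0,0,0,0,0]]]' | grep force: ; python3 t.py | head -1;python3 -m crank '[[[0,0,0,0,0,0,0],[0,0,0,0,0,0,0]]]' | grep force: ; python3 t.py | head -1
```

```text
force: [-3.1, 0.3, 5.5]
grip_force: 72.6
16.0667 gap mm -3.314801400936144 inplane mm [ 0.18 -0.41  0.09] tilt [ 0.03 -3.77  0.06] F [-3.11  0.26  5.5 ] Fn 6.301438674441249
force: [-4.1, 0.7, 4.6]
grip_force: 72.6
16.2333 gap mm -3.284907760437386 inplane mm [ 0.18 -0.43  0.09] tilt [ 0.03 -3.77  0.06] F [-4.14  0.73  4.64] Fn 5.982968574174517
```

```bash
for i in 1 2 3; do python3 -m crank '[[[0,0,0,0,0,0,0],[0,0,0,0,0,0,0],[0,0,0,0,0,0,0],[0,0,0,0,0,0,0],[0,0,0,0,0,0,0],[0,0,0,0,0,0,0],[0,0,0,0,0,0,0],[0,0,0,0,0,0,0],[0,0,0,0,0,0,0],[0,0,0,0,0,0,0]]]' | grep force: ; python3 t.py | head -1; done; python3 - <<'E'
from h import *
im,_=bot.read_camera('scene'); im2,_=bot.read_camera('wrist')
o=np.hstack([cv2.resize(im[215:285,215:305],(450,350),interpolation=2),cv2.resize(im2[120:220,190:310],(350,350),interpolation=2)]); cv2.imwrite('pics/e2.png',o)
E
```

```text
force: [-4.8, -0.2, 5.0]
grip_force: 72.6
17.0667 gap mm -3.3122764973461933 inplane mm [ 0.14 -0.44  0.07] tilt [ 0.03 -3.77  0.06] F [-4.76 -0.19  4.99] Fn 6.558981154601431
force: [-4.7, -0.3, 4.9]
grip_force: 72.6
17.9 gap mm -3.30212952583664 inplane mm [ 0.14 -0.45  0.07] tilt [ 0.03 -3.77  0.06] F [-4.74 -0.25  4.89] Fn 6.455257452604768
force: [-3.3, -0.3, 4.3]
grip_force: 72.6
18.7333 gap mm -3.295258732560415 inplane mm [ 0.17 -0.47  0.09] tilt [ 0.03 -3.77  0.06] F [-3.32 -0.28  4.32] Fn 5.330036218439199
```

View pics/e2.png

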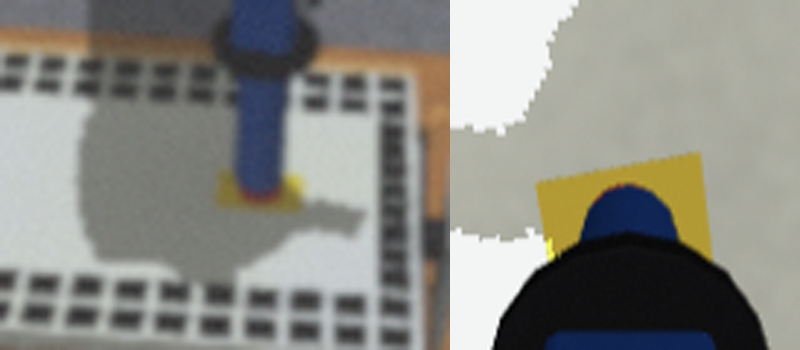

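```bash
python3 -m crank '[[[0,0,0,-0.5,0,1,0],[0,0,0,-1.2,0,2.5,0],[0,0,0,-1.2,0,2.5,0],[0,0,0,-1.2,0,2.5,0],[0,3,0,-1.5,2.5,1,0],[0,3,0,-1.5,2.5,1,0],[0,3,0,-1.5,2.5,1,0],[0,3,0,-1.5,2.5,0.5,0],[0,3,0,-1.5,2.5,0.5,0],[0,3,0,-1.5,2.5,0.5,0]]]'; python3 -m crank '[[[0,3,0,-1.5,2.5,0,0],[0,0.6,5,-1.5,2.5,0,0],[0,0,6.5,-1,2.5,0,0],[0,0,6.5,-1,2.5,0,0],[0,0,6.5,-1,2.5,0,0],[0,0,6.5,-1,2.5,0,0],[0,0,6.5,0,0,0,0],[0,0,6.5,0,0,0,0],[0,0,0,0,0,0,0],[0,0,0,0,0,0,0]]]'; python3 - <<'E'
from h import *
s=bot.read_state(); print(s['joints'].round(3),s['tool_pos'],R.from_rotvec(s['tool_rot']).as_matrix().round(4))
E
```

```text
clock: 19.67
tool_pos: [0.4555, 0.1931, 0.3404]
tool_rot: [3.121, -0.286, 0.104]
force: [0.2, 0.8, -3.1]
width: 0.346
grip_force: 71.8
clock: 20.5
tool_pos: [0.3866, 0.3416, 0.3394]
tool_rot: [3.002, 0.898, 0.014]
force: [-0.3, -1.0, -2.8]
width: 0.339
grip_force: 71.8
[-0.413  0.484 -0.636  1.754  0.346  1.014 -2.169] [0.38664458 0.3415862  0.33937674] [[ 0.8355  0.5493  0.0111]
 [ 0.5494 -0.8355 -0.0054]
 [ 0.0063  0.0106 -0.9999]]
```

```bash
python3 -m crank '[[[0,0,0,0,0,0,0],[0,0,0,0,0,0,0],[0,0,0,0,0,0,0]]]' >/dev/null; cat > f.py <<'E'
from h import *
import sys
def ana(P,im,label,c):
    m=(np.hypot(P[...,0]-c[0],P[...,1]-c[1])<.11)&(P[...,2]>.118)&(P[...,2]<.142)
    hsv=cv2.cvtColor(im,cv2.COLOR_BGR2HSV)
    if label=='green': m&=(abs(hsv[...,0].astype(int)-65)<20)&(hsv[...,1]>90)
    q=P[m][:,:2]*1000; r=cv2.minAreaRect(q.astype(np.float32)); print(label,len(q),'z',np.median(P[m][:,2]).round(4),np.round(r[0],1),np.round(r[1],1),round(r[2],1))
    np.save('fk_%s.npy'%label,P[m])
if __name__=='__main__':
    im,d,P,T=cloud('wrist'); cv2.imwrite('pics/f1.png',im); np.save('fP.npy',P); ana(P,im,'green',(.445,.325))
    print(bot.read_state()['tool_pos'])
E
python3 f.py
```

```text
green 3039 z 0.131 [444.7 323.6] [ 50.6 105.3] 73.3
[0.38662701 0.34187622 0.33947192]
```

View pics/f1.png

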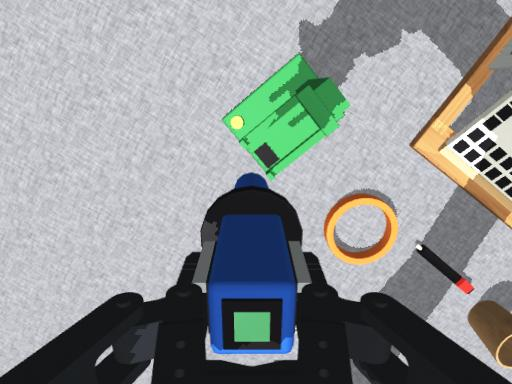

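```bash
python3 - <<'E'
from h import *
from f import ana
for n in('top','scene'):
    im,d,P,T=cloud(n); ana(P,im,'grey',(.50,-.297)); ana(P,im,'green',(.445,.325))
g=np.load('fk_green.npy'); 
P=np.load('fP.npy'); q=P.reshape(-1,3); 
a=np.radians(-16.7); ax=np.array([np.cos(a),np.sin(a)]); ay=np.array([-ax[1],ax[0]])
c=np.array([.4447,.3236]); m=(np.hypot(*(q[:,:2]-c).T)<.09)&(q[:,2]>.118)&(q[:,2]<.145); q=q[m]
u=(q[:,:2]-c)@ax*1e3; v=(q[:,:2]-c)@ay*1e3
for lo in range(-60,64,4):
    k=(u>=lo)&(u<lo+4)
    if k.sum(): print(lo,k.sum(),'z',np.percentile(q[k,2],[10,50,90]).round(3),'v',v[k].min().round(1),v[k].max().round(1),'inner',(v[k][v[k]<0].max().round(1) if (v[k]<0).any() else None),(v[k][v[k]>0].min().round(1) if (v[k]>0).any() else None))
E
```

```text
grey 268 z 0.1316 [ 503.4 -291.7] [104.7  51.5] 8.1
green 173 z 0.1323 [459.5 316.7] [49.7 70.7] 74.8
grey 391 z 0.1302 [ 506.8 -290.7] [107.7  50.7] 7.4
green 280 z 0.1313 [445.9 325.3] [ 47.7 106.8] 72.5
-56 16 z [0.131 0.136 0.137] v -24.9 25.1 inner -17.0 18.5
-52 84 z [0.129 0.136 0.137] v -25.0 25.2 inner -16.6 17.3
-48 84 z [0.129 0.131 0.134] v -24.6 25.2 inner -16.8 17.1
-44 73 z [0.129 0.13  0.131] v -24.8 25.3 inner -16.5 17.2
-40 75 z [0.129 0.13  0.131] v -24.5 25.0 inner -16.7 17.1
-36 77 z [0.129 0.13  0.131] v -25.3 25.2 inner -16.9 17.2
-32 74 z [0.129 0.13  0.131] v -24.8 25.1 inner -16.8 17.1
-28 73 z [0.129 0.13  0.131] v -24.9 24.9 inner -16.8 17.2
-24 75 z [0.128 0.131 0.131] v -25.3 24.4 inner -16.8 17.0
-20 78 z [0.129 0.13  0.132] v -25.1 24.4 inner -16.6 16.2
-16 76 z [0.129 0.13  0.131] v -25.1 24.4 inner -16.7 16.4
-12 78 z [0.129 0.13  0.132] v -25.2 24.3 inner -16.9 16.4
-8 77 z [0.129 0.131 0.131] v -24.8 24.5 inner -16.9 16.4
-4 79 z [0.129 0.131 0.131] v -25.1 24.5 inner -16.9 16.4
0 75 z [0.128 0.13  0.131] v -25.0 24.3 inner -17.8 16.6
4 79 z [0.128 0.131 0.132] v -26.0 24.4 inner -17.6 16.2
8 80 z [0.129 0.131 0.132] v -25.5 24.4 inner -17.7 16.5
12 82 z [0.129 0.131 0.132] v -26.1 24.5 inner -17.6 16.4
16 256 z [0.13  0.136 0.137] v -25.4 24.4 inner -0.6 0.1
20 226 z [0.136 0.137 0.138] v -25.0 24.6 inner -0.1 0.3
24 232 z [0.136 0.137 0.137] v -24.9 25.0 inner -0.6 0.1
28 219 z [0.136 0.137 0.138] v -24.7 25.0 inner -0.1 0.0
32 134 z [0.13  0.131 0.132] v -17.2 23.4 inner -0.2 0.0
36 156 z [0.129 0.131 0.132] v -17.6 17.1 inner -0.0 0.1
40 163 z [0.129 0.131 0.131] v -17.4 17.1 inner -0.1 0.2
44 162 z [0.129 0.13  0.132] v -17.1 17.1 inner -0.1 0.2
48 161 z [0.13  0.131 0.131] v -17.4 17.1 inner -0.1 0.1
52 23 z [0.129 0.13  0.131] v -17.0 17.0 inner -3.9 0.1
```

```bash
python3 -m crank '[[[0.3,0.6,0,1.5,-0.5,-1,0],[0,0,0,1.5,-0.5,-1,0],[0,0,0,1.4,-0.4,0,0],[0,0,0,0,0,0,0],[0,0,0,0,0,0,0],[0,0,0,0,0,0,0],[0,0,0,0,0,0,0]]]'; cat > g.py <<'E'
from h import *
s=bot.read_state(); M=R.from_rotvec(s['tool_rot']).as_matrix(); z=-M[:,2]
col=s['tool_pos']-.045*z
print(s['clock'],'go cm',((np.array([.4303,.3279,.130])-col)*100).round(2),'rot deg',np.degrees(np.cross(z,[0,0,1])).round(2),'F',s['force'].round(2),s['joints'].round(2))
E
python3 g.py; python3 f.py
```

```text
clock: 21.48
tool_pos: [0.4299, 0.3286, 0.3197]
tool_rot: [-3.007, -0.908, -0.001]
force: [0.4, -0.2, -2.7]
width: 0.34
grip_force: 71.9
21.4833 go cm [  0.04  -0.08 -14.47] rot deg [-0.04  0.04  0.  ] F [ 0.41 -0.21 -2.65] [-0.36  0.54 -0.62  1.71  0.37  1.   -2.09]
green 2791 z 0.1311 [444.5 323.7] [ 50.4 105.5] 73.3
[0.42983149 0.32864334 0.31975348]
```

```bash
python3 -m crank '[[[0,0,0,0,-0.1,-1.5,0],[0,0,0,0,0,-2,0],[0,0,0,0,0,-2,0],[0,0,0,0,0,-2,0],[0,0,0,0,0,-2,0],[0,0,0,0,0,-1.5,0],[0,0,0,0,0,0,0],[0,0,0,0,0,0,0],[0,0,0,0,0,0,0],[0,0,0,0,0,0,0]]]'; python3 g.py
```

```text
clock: 22.37
tool_pos: [0.431, 0.3279, 0.2107]
tool_rot: [-3.007, -0.906, -0.005]
force: [0.1, 0.4, -2.3]
width: 0.342
grip_force: 71.6
22.3667 go cm [-0.08 -0.01 -3.57] rot deg [-0.11  0.16  0.  ] F [ 0.1   0.35 -2.32] [-0.41  0.67 -0.54  1.85  0.49  0.75 -2.21]
```

```bash
python3 -m crank '[[[0,0,0,-0.1,0,-1,0],[0,0,0,0,0,-1,0],[0,0,0,0,0,-1,0],[0,0,0,0,0,-0.3,0],[0,0,0,0,0,0,0],[0,0,0,0,0,0,0],[0,0,0,0,0,0,0]]]'; python3 g.py;  python3 -m crank '[[[0,0,0,0,0,-0.1,0],[0,0,0,0,0,-0.1,0],[0,0,0,0,0,0,0],[0,0,0,0,0,0,0],[0,0,0,0,0,0,0]]]'; python3 g.py
```

```text
clock: 22.95
tool_pos: [0.4295, 0.3271, 0.1762]
tool_rot: [3.008, 0.906, 0.001]
force: [-1.1, 0.2, -2.7]
width: 0.344
grip_force: 71.9
22.95 go cm [ 0.08  0.08 -0.12] rot deg [-0.    0.04  0.  ] F [-1.06  0.23 -2.69] [-0.43  0.72 -0.5   1.88  0.54  0.67 -2.25]
clock: 23.37
tool_pos: [0.4297, 0.3272, 0.1748]
tool_rot: [3.008, 0.906, 0.002]
force: [-0.9, -0.6, 2.8]
width: 0.342
grip_force: 72.2
23.3667 go cm [0.06 0.06 0.02] rot deg [-0.03  0.08  0.  ] F [-0.93 -0.6   2.83] [-0.44  0.72 -0.5   1.89  0.54  0.67 -2.25]
```

```bash
python3 -m crank '[[[0,0,0,0,0,0,0],[0,0,0,0,0,0,0],[0,0,0,0,0,0,100],[0,0,0,0,0,0,100],[0,0,0,0,0,0,100],[0,0,0,0,0,0,100],[0,0,0,0,0,0,100],[0,0,0,0,0,0,100],[0,0,0,0,0,0,100],[0,0,0,0,0,0,100]]]'; python3 -m crank '[[[0,0,0,0,0,1,100],[0,0,0,0,0,2,100],[0,0,0,0,0,3,100],[0,0,0,0,0,3,100],[0,0,0,0,0,3,100],[0,0,0,0,0,3,100],[0,0,0,0,0,0,100],[0,0,0,0,0,0,100],[0,0,0,0,0,0,100],[0,0,0,0,0,0,100]]]'; python3 - <<'E'
from h import *
im,d,P,T=cloud('wrist'); m=(P[...,2]>.19)&(P[...,2]<.215)&(np.hypot(P[...,0]-.43,P[...,1]-.328)<.05); q=P[m]
r=cv2.minAreaRect((q[:,:2]*1000).astype(np.float32)); print(len(q),q.mean(0),r)
s,_=bot.read_camera('scene'); o=np.hstack([cv2.resize(im,(467,350)),cv2.resize(s[150:240,315:400],(330,350),interpolation=2)]); cv2.imwrite('pics/z.png',o)
E
```

```text
clock: 24.2
tool_pos: [0.4295, 0.3271, 0.1743]
tool_rot: [3.008, 0.906, 0.001]
force: [0.0, -0.2, -0.1]
width: 0.997
grip_force: 0.0
clock: 25.03
tool_pos: [0.429, 0.3262, 0.3234]
tool_rot: [3.007, 0.906, -0.002]
force: [-0.1, -0.4, 0.4]
width: 1.002
grip_force: 0.0
1632 [0.4323349  0.32777943 0.20418799] ((430.51861572265625, 326.65899658203125), (30.25884437561035, 29.894678115844727), 33.72028732299805)
```

View pics/z.png

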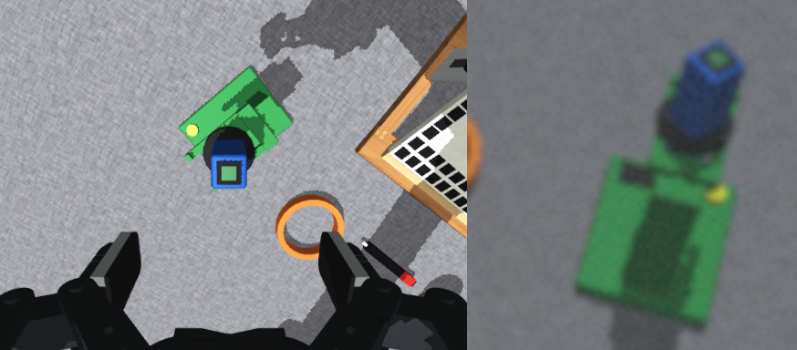

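The gauge hangs upright in the green fork: its top is at z 0.204, centred within 1.3 mm of the seat, and the gripper is clear. Handing in.

```bash
python3 -c "
from plant import bot
print(bot.finish_job())"
```

```text
the job is handed in; nothing more can be done
None
```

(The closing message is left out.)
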